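Put two fired tea services together on their display stands

TASK

Put the freshly fired tea ware together for the display case: stand the tall mug upright in the middle of the larger wooden stand, then seat its infuser fully home in it, then set the larger lid flat on the infuser. The small cup goes upright in the middle of the smaller stand, with the smaller lid seated flat on it. It is fragile porcelain, so set every piece down gently instead of dropping it, and leave the painter's colour dish, brush pot and glaze jar where they are.

Things in the scene. Friction and masses are not known exactly. Their poses are not given: they have to be found in the camera images.
- large_stand: The larger display stand: a low turned disc of dark brown wood, 96 mm across and 18 mm high with a flat top, fixed to the table. Origin at the centre of its underside, z up.
- small_stand: The smaller display stand: a waisted turned pedestal of dark brown wood, 70 mm across its flat top and 36 mm high, fixed to the table. Origin at the centre of its underside, z up.
- mug: Tall white porcelain mug, blue bands and dots, upright: 66 mm across, 58 inside, 90 high, 0.26 kg, straight-walled from 6 mm up (foot 58 mm across, inner floor 6 mm up). One loop handle on its own +y side, reaching 63 mm from the axis, 20 to 74 mm high. Origin: centre of underside, z up.
- infuser: Mug's white porcelain strainer, upright: basket 50 mm across, 54 deep (44 across at its base); seating flange 66 across, 54 to 58 mm up; plain upright collar 58 across (52 inside), 58 to 74 mm up, to hold it by. 0.10 kg. The basket drops into the mug until the flange rests on the rim, origin then 36 mm above the mug's. Origin: centre of underside, z up.
- large_lid: Larger white porcelain lid, for the infuser's collar: domed, 67 mm across, right way up on its spigot (42 mm across, 7 high; it drops into the collar until the plate rests on the collar's top, origin 67 mm above the infuser's). Upright round knob 18 mm across, 18.5 to 35 mm up. 0.075 kg. Origin: centre of the spigot's underside, z up.
- small_cup: The small white porcelain cup without a handle, standing upright: 52 mm across outside, 44 mm inside, 56 mm high, straight-walled from 18 mm up, rounded in to a foot 38 mm across. About 0.13 kg. Origin at the centre of its underside, z up.
- small_lid: Smaller white porcelain lid, for the small cup: nearly flat, 52 mm across, right way up on its spigot (32 mm across, 6 high; it drops into the cup until the plate rests on the rim, origin 50 mm above the cup's). Upright round knob 14 mm across, 12.5 to 27.5 mm up. 0.035 kg. Origin: centre of the spigot's underside, z up.
- colour_dish: Bystander: low open white dish of blue colour, 80 mm across, 20 mm high. Origin at the centre of its underside.
- brush_pot: Bystander: reddish clay pot, 72 mm across and 75 mm high, with brushes in it that stand up to 190 mm high, within 40 mm of its axis. Origin at the centre of its underside.
- glaze_jar: Bystander: small glass jar with a black lid, 54 mm across, 65 mm high. Origin at the centre of its underside.

How it is judged:
On the way, in this order (a step that is already met when the one before it is completed fails the run):
1. the tall mug stands upright in the middle of the larger stand, let go (horizontal distance between mug and large_stand below 0.012 m and z of mug in the frame of large_stand between 0.014 and 0.022 m and angle between mug's own z axis and vertical below 0.08 rad and contact force between mug and the fingers below 0.05 N and linear speed of mug below 0.02 m/s and angular speed of mug below 0.2 rad/s), for 0.2 s.
2. the infuser is fully home in the mug on its stand, let go (horizontal distance between mug and large_stand below 0.012 m and z of mug in the frame of large_stand between 0.014 and 0.022 m and angle between each of mug, infuser's own z axis and vertical below 0.08 rad and horizontal distance between infuser and mug below 0.007 m and z of infuser in the frame of mug between 0.032 and 0.04 m and contact force between infuser and the fingers below 0.05 N and linear speed of infuser below 0.02 m/s and angular speed of infuser below 0.2 rad/s), for 0.2 s.
3. the larger lid lies flat on the infuser, let go (horizontal distance between mug and large_stand below 0.012 m and z of mug in the frame of large_stand between 0.014 and 0.022 m and angle between each of mug, infuser, large_lid's own z axis and vertical below 0.08 rad and horizontal distance between infuser and mug below 0.007 m and z of infuser in the frame of mug between 0.032 and 0.04 m and horizontal distance between large_lid and infuser below 0.008 m and z of large_lid in the frame of infuser between 0.063 and 0.071 m and contact force between large_lid and the fingers below 0.05 N and linear speed of large_lid below 0.02 m/s and angular speed of large_lid below 0.2 rad/s), for 0.2 s.
At the end, for the whole second after the job is handed in: Mug on the larger stand (axes within 12 mm), infuser home in it, larger lid flat on the infuser; small cup on the smaller stand (within 10 mm), smaller lid flat on it; seating heights within 4 mm, all upright within 0.08 rad, at rest, let go (horizontal distance between mug and large_stand below 0.012 m and z of mug in the frame of large_stand between 0.014 and 0.022 m and angle between each of mug, infuser, large_lid, small_cup, small_lid's own z axis and vertical below 0.08 rad and horizontal distance between infuser and mug below 0.007 m and z of infuser in the frame of mug between 0.032 and 0.04 m and horizontal distance between large_lid and infuser below 0.008 m and z of large_lid in the frame of infuser between 0.063 and 0.071 m and horizontal distance between small_cup and small_stand below 0.01 m and z of small_cup in the frame of small_stand between 0.032 and 0.04 m and horizontal distance between small_lid and small_cup below 0.008 m and z of small_lid in the frame of small_cup between 0.046 and 0.054 m and linear speed of each of mug, infuser, large_lid, small_cup, small_lid below 0.02 m/s and angular speed of each of mug, infuser, large_lid, small_cup, small_lid below 0.2 rad/s); the robot touches nothing.
It fails at once if a bystander is moved by more than 15 mm (distance of any of colour_dish, brush_pot, glaze_jar from where it was at the start of the episode above 0.015 m).
It fails at once if a piece of porcelain is pressed or banged onto its place with over 60 N (contact force between mug and large_stand above 60 N or contact force between infuser and mug above 60 N or contact force between large_lid and infuser above 60 N or contact force between small_cup and small_stand above 60 N or contact force between small_lid and small_cup above 60 N).
It fails at once if a piece of porcelain is dropped onto its place: it moves faster than 0.4 m/s in the last 12 mm above it ((horizontal distance between mug and large_stand below 0.02 m and z of mug in the frame of large_stand between 0.014 and 0.03 m and linear speed of mug above 0.4 m/s) or (horizontal distance between infuser and mug below 0.02 m and z of infuser in the frame of mug between 0.032 and 0.048 m and linear speed of infuser above 0.4 m/s) or (horizontal distance between large_lid and infuser below 0.02 m and z of large_lid in the frame of infuser between 0.063 and 0.079 m and linear speed of large_lid above 0.4 m/s) or (horizontal distance between small_cup and small_stand below 0.02 m and z of small_cup in the frame of small_stand between 0.032 and 0.048 m and linear speed of small_cup above 0.4 m/s) or (horizontal distance between small_lid and small_cup below 0.02 m and z of small_lid in the frame of small_cup between 0.046 and 0.062 m and linear speed of small_lid above 0.4 m/s)).
It also fails if it takes over 141 s, if anything falls off the work surface, if the arm or the gripper's body presses on something with over 40 N, if the wrist force passes 120 N, or if a joint passes its speed limit or range.

ROBOT

A 6-joint arm with a two-finger parallel gripper is mounted at the origin on the work surface. World frame = base frame: x ahead of the robot, y to its left, z up, the work surface at z = 0. Lengths are in m, angles in rad, forces in N, time in s.
With the tool pointing down it reaches from about 0.25 to 0.725 m from the base axis. Payload 4 kg.
Tool frame: the origin (TCP) lies midway between the tips of the shut fingers; the grasp point (between the pads) lies 19 mm behind it; z points along the fingers, y is the line along which they close (so a half turn about z gives the same grasp; the last joint's range is limited). The gripper opens to 85 mm and grips with 20 to 120 N. Pads are 22 mm wide; open, the fingers measure 114 mm over their backs; the gripper's body (76 mm by 85 mm) begins 54 mm behind the grasp point. The pads swing forward as they close: fully open they stand 13 mm farther back than shut.
Start: joints at [0, 0.241, 0.005, 1.335, 0, 1.571], TCP at [0.5, -0, 0.231] pointing down, gripper open.
Joint ranges: [-2.72, 2.72], [-1.05, 1.87], [-1.09, 1.28], [-1.99, 2.15], [-1.42, 1.44], [-3.14, 3.14]. Speed limits (rad/s): [2.79, 2.79, 3.14, 3.14, 3.14, 3.14].

INTERFACE

Orientations are given as a unit quaternion [x, y, z, w].
In Python, from workcell import get_obs, camera, job_done, silhouettes gives the robot as it stands. The module is installed in compiled form; this text tells all that it offers.
- The arm moves only by the tool drive_tool, never from a script. Its argument "increments" is a list of rows, each a list of 3 entries, a list of its own where there are three numbers: the shift along the world's x, y, z in mm, then the turn, a rotation vector about the world's x, y, z in degrees, then the opening, from 0 (shut) to 1 (fully open). A call has 1 to 8 rows; each row shifts and turns the commanded pose from where the row before left it; what a row does not reach is not made up. A row lasts 1/12 s, in which the tool goes at most 41.7 mm and 7.16 degrees, less where a joint would pass 70% of its speed; a pose out of reach is approached as far as the arm can. A call is refused whole if a number of a shift passes 41.7 or a number of a turn 7.16, either way. A call with a gripper value outside its range is refused whole. The fingers move at their own pace and stop on an object; the grip force is fixed at half the most. Time passes only in rows, so rows that do not move let the fingers close. It gives the time, the measured TCP pose, the force, the opening and the grip force at its end, in the units of the state.
- get_obs(): the state, without advancing time (a new reading comes with each control period).
- camera(name): name is "scene" or "side" or "wrist"; returns a dict with "image" (384x512x3 uint8, red, green, blue), "K" (3x3 intrinsics, pixels), "view" (4x4, takes a point from world to camera coordinates). Camera axes: x right, y down, z forward; pixel columns grow to the right and rows downward; lengths in m; the calibration is good to about 2 mm. A picture is of the moment at which its call begins. There is no depth.
- job_done(): hands the job in; it is judged then, once.
Trained networks look in a picture, given as the dict that the camera call returned (one of the last four; its "shot" number tells which), for a name from the list of things; names that differ only in an ending like _2 or _b are one class to them, and where a whole thing is asked for, a point or a joint stands for the part that bears it (a point fixed in the world has none). Each returns a list of dicts, best first, with "conf" (0 to 1); they miss things now and then, are a little off and sometimes report something else, mostly with a low value. They report only what shows in the picture. A call takes as long as a camera call.
- silhouettes(query, picture): "region" (384x512 bool, what is visible of it) and "bbox" ([left, top, right, bottom] in pixels, round what is visible of it).
The state is a dict: "clock": time; "joint_pos": joint angles; "joint_vel": joint speeds; "tau": joint torques, N m; "eef_pos": TCP position; "tool_rot": TCP orientation; "ft_force": force on the tool from outside, world axes, zero at the start; "ft_torque": the same for the moment, N m; "grip_width": finger opening in m; "grasp_force": force on a finger pad.
Only numpy, scipy, OpenCV 4.12 (cv2) and the standard library are available. Lean on these libraries where they do the work, as an engineer would, in place of code of your own. Each camera call takes 0.05 s, during which the arm holds its last target. There are 200 camera calls.

## Working session

There is one attempt and no reset: what is moved stays moved. The work goes in short steps, Python scripts to look and compute and a tool call to move; the robot and the scene stay as the last step left them, time stands still between calls to the robot, and variables do not carry over. Pictures are saved under pics/ and viewed, at most 14 in all, crops included, and the job is handed in when it is done.

Besides the shell and the picture viewer there is one more tool, called as name(argument=value, ...), one argument or row to a line, values as JSON. drive_tool: Moves the arm, as the interface text tells. Its arguments: {"type":"object","properties":{"increments":{"type":"array"}},"required":["increments"]}

```bash
mkdir -p pics
cat > h.py <<'E'
import numpy as np, cv2
from workcell import get_obs, camera, job_done, silhouettes
NAMES="large_stand small_stand mug infuser large_lid small_cup small_lid colour_dish brush_pot glaze_jar".split()
def save(p,n): cv2.imwrite(f'pics/{n}.png',p['image'][:,:,::-1])
def ray(p,u,v):
    V=p['view'];R=V[:3,:3];c=-R.T@V[:3,3];d=R.T@np.linalg.solve(p['K'],[u,v,1.]);return c,d
def at_z(p,u,v,z):
    c,d=ray(p,u,v);return c+d*(z-c[2])/d[2]
def proj(p,P):
    P=np.atleast_2d(P);q=P@p['view'][:3,:3].T+p['view'][:3,3];q=q@p['K'].T;return q[:,:2]/q[:,2:]
E
cat > a.py <<'E'
from h import *
for n in ['scene','side','wrist']:
    p=camera(n);save(p,n+'0');V=p['view'];print(n,'cam',-V[:3,:3].T@V[:3,3],'fwd',V[2,:3],p['K'][0,0])
    for k in NAMES:
        print(k,[(round(s['conf'],2),[int(x) for x in s['bbox']],int(s['region'].sum())) for s in silhouettes(k,p)[:2]])
o=get_obs();print(o['clock'],o['eef_pos'],o['tool_rot'])
E
python3 a.py
```

```text
scene cam [1.48386908 0.02289545 1.17052425] fwd [-0.62006187 -0.00163287 -0.78455122] 476.2970258470579
large_stand [(0.76, [284, 195, 316, 226], 726)]
small_stand [(0.78, [169, 206, 194, 232], 518)]
mug [(0.64, [232, 185, 254, 218], 683)]
infuser [(0.6, [314, 136, 334, 165], 391)]
large_lid [(0.77, [145, 163, 166, 181], 266)]
small_cup [(0.81, [188, 172, 207, 188], 297), (0.31, [230, 187, 254, 219], 682)]
small_lid [(0.68, [259, 170, 277, 178], 137)]
colour_dish [(0.77, [237, 247, 266, 268], 526)]
brush_pot [(0.9, [82, 174, 110, 222], 733), (0.51, [141, 160, 163, 178], 249)]
glaze_jar [(0.72, [373, 187, 395, 210], 425)]
side cam [ 0.20105895 -0.6279761   0.73514944] fwd [ 0.39298588  0.61528289 -0.68336598] 388.2183858791642
large_stand [(0.7, [217, 145, 248, 170], 668), (0.66, [361, 256, 418, 341], 2129)]
small_stand [(0.57, [303, 212, 331, 243], 819)]
mug [(0.96, [249, 162, 280, 200], 906)]
infuser [(0.64, [137, 141, 163, 172], 527)]
large_lid [(0.9, [255, 293, 290, 321], 798)]
small_cup [(0.56, [250, 221, 273, 252], 587), (0.23, [141, 142, 160, 172], 541)]
small_lid [(0.5, [193, 186, 213, 200], 218), (0.31, [249, 220, 271, 256], 630)]
colour_dish [(0.61, [293, 154, 320, 173], 414)]
brush_pot [(0.65, [361, 259, 419, 343], 2164)]
glaze_jar []
wrist cam [0.49995658 0.07332388 0.37346862] fwd [ 3.10519730e-04 -2.90015036e-01 -9.57022039e-01] 320.69166508516406
large_stand [(0.94, [327, 0, 423, 35], 2619)]
small_stand [(0.63, [344, 276, 371, 328], 534)]
mug [(0.66, [332, 126, 434, 208], 5791)]
infuser []
large_lid []
small_cup [(0.57, [245, 248, 295, 305], 2160)]
small_lid [(0.74, [209, 47, 259, 101], 1990)]
colour_dish [(0.84, [477, 101, 511, 169], 1780), (0.48, [345, 276, 370, 325], 536)]
brush_pot []
glaze_jar []
1.65 [5.00001620e-01 6.32791647e-07 2.31294293e-01] [ 7.07104429e-01  7.07109133e-01 -6.51721019e-06 -1.40213143e-05]
```

Run:
```python
import cv2,numpy as np
a=cv2.imread('pics/scene0.png')[120:290,70:410];cv2.imwrite('pics/sc.png',cv2.resize(a,None,fx=2.3,fy=2.3,interpolation=3))
a=cv2.imread('pics/side0.png')[110:360,110:440];cv2.imwrite('pics/sd.png',cv2.resize(a,None,fx=2.3,fy=2.3,interpolation=3))
```

```text
(no output)
```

View pics/sc.png

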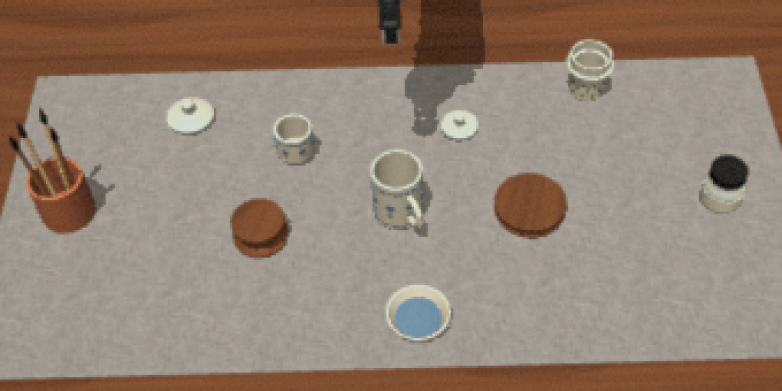

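View pics/sd.png

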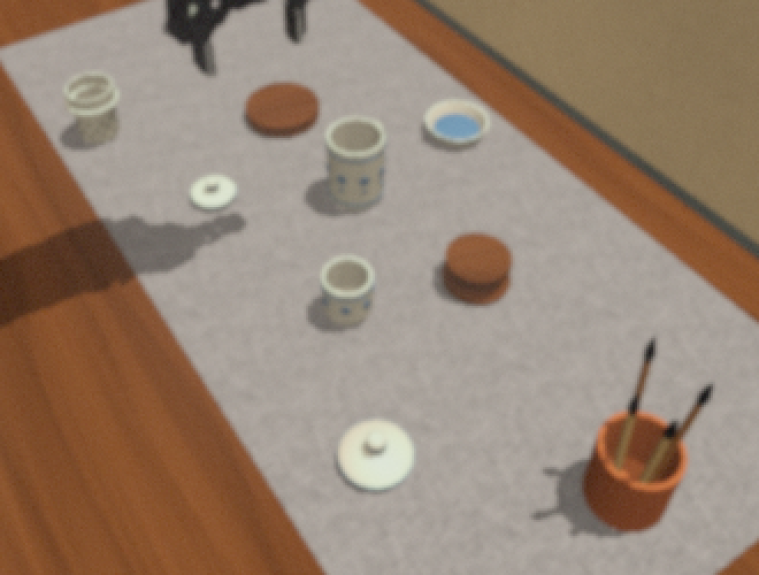

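View pics/wrist0.png

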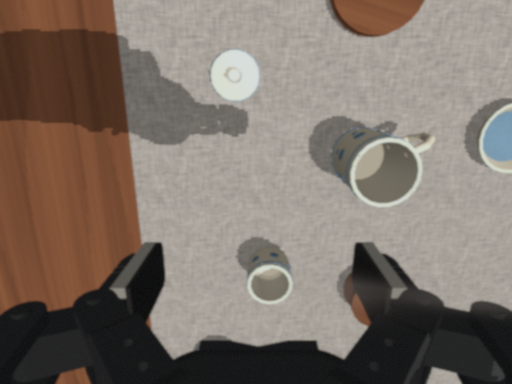

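The three views show every piece upright: large stand right of centre in the scene view (~(300,210)), mug at (243,200) with its handle towards +x/+y, infuser top right (324,150), small lid (268,174), cup (198,180), large lid (155,172), small stand (182,219). The networks' boxes agree with this, apart from low-confidence confusions. Next I fit the poses.

```bash
cat > fit.py <<'E'
from h import *
from scipy.optimize import minimize
PR={'large_stand':[(48,0),(48,18)],'small_stand':[(35,0),(28,14),(35,28),(35,36)],
'mug':[(29,0),(33,6),(33,90)],'infuser':[(22,0),(25,54),(33,54),(33,58),(29,58),(29,74)],
'large_lid':[(21,0),(21,7),(33.5,7),(33.5,9),(18,16),(9,18.5),(9,35)],'small_cup':[(19,0),(26,18),(26,56)],
'small_lid':[(16,0),(16,6),(26,6),(26,8.5),(7,12.5),(7,27.5)],'colour_dish':[(30,0),(40,20)],'brush_pot':[(36,0),(36,75)],'glaze_jar':[(27,0),(27,65)]}
T=np.linspace(0,2*np.pi,48,endpoint=False)
def ring(r,z): return np.c_[r*np.cos(T),r*np.sin(T),0*T+z]/1000
SS=4
def mask(p,name,x,y,yaw=None,z0=0.):
    m=np.zeros((384*SS//1,512*SS),np.uint8)
    o=np.array([x,y,z0]); rs=[ring(r,z) for r,z in PR[name]]
    def hull(P): cv2.fillConvexPoly(m,cv2.convexHull(((proj(p,P+o)+.5)*SS).astype(np.float32)).astype(np.int32),1)
    for a,b in zip(rs,rs[1:]): hull(np.r_[a,b])
    if yaw is not None:
        c,s=np.cos(yaw),np.sin(yaw);R=np.array([[c,-s,0],[s,c,0],[0,0,1]])
        L=[(30,70),(55,72),(60,60),(60,40),(50,24),(30,26)]
        for (a,b),(e,f) in zip(L,L[1:]):
            hull(np.array([[w,yy+d,zz+d] for yy,zz in((a,b),(e,f)) for w in(-4,4) for d in(-3,3)])/1000@R.T)
    return cv2.resize(m.astype(np.float32),(512,384),interpolation=cv2.INTER_AREA)
def fit(name,obs,x0,yaw=None,z0=0.):
    # obs: list of (picture, region)
    def cost(q):
        e=0
        for p,r in obs:
            m=mask(p,name,q[0],q[1],q[2] if yaw is not None else None,z0);e+=np.abs(m-r).sum()/r.sum()
        return e/len(obs)
    q0=list(x0)+([yaw] if yaw is not None else [])
    S=[q0]+[[v+(([.02,.02,.5][i]) if i==j else 0) for i,v in enumerate(q0)] for j in range(len(q0))]
    r=minimize(cost,q0,method='Nelder-Mead',options=dict(initial_simplex=S,xatol=2e-4,fatol=1e-4))
    return r.x,r.fun
E
cat > b.py <<'E'
from fit import *
P={n:camera(n) for n in['scene','side','wrist']}
for k in NAMES:
    out=[]
    ob={}
    for n,p in P.items():
        if n=='wrist' and k not in('mug','small_cup','small_lid'):continue
        s=silhouettes(k,p)
        if n=='side' and k=='glaze_jar' or not s:continue
        ob[n]=(p,s[0]['region'].astype(np.float32))
    n0='scene';p,r=ob[n0];v,u=np.nonzero(r);x0=at_z(p,u.mean(),v.mean(),.02)[:2]
    yaw=-.7 if k=='mug' else None
    q,f=fit(k,list(ob.values()),x0,yaw);print(k,q.round(4),round(f,3),end=' | ')
    if yaw is None:
        for n in ob: qq,ff=fit(k,[ob[n]],q);print(n,qq.round(3),round(ff,2),end=' ')
    print()
E
python3 b.py
```

```text
large_stand [0.6179 0.1747] 0.074 | scene [0.617 0.174] 0.04 side [0.62  0.179] 0.08 
small_stand [ 0.6504 -0.1806] 0.067 | scene [ 0.651 -0.182] 0.06 side [ 0.65  -0.179] 0.06 
mug [ 6.1650e-01  2.0000e-04 -1.0956e+00] 0.074 | 
infuser [0.4077 0.2732] 0.098 | scene [0.407 0.272] 0.07 side [0.409 0.278] 0.08 
large_lid [ 0.4422 -0.2929] 0.165 | scene [ 0.443 -0.296] 0.19 side [ 0.443 -0.29 ] 0.1 
small_cup [ 0.5133 -0.1392] 0.067 | scene [ 0.514 -0.141] 0.05 side [ 0.512 -0.139] 0.05 wrist [ 0.514 -0.138] 0.03 
small_lid [0.4746 0.0883] 0.12 | scene [0.473 0.087] 0.06 side [0.476 0.092] 0.07 wrist [0.475 0.088] 0.05 
colour_dish [0.785  0.0244] 0.1 | scene [0.785 0.022] 0.13 side [0.785 0.025] 0.05 
brush_pot [ 0.6023 -0.4398] 0.176 | scene [ 0.598 -0.444] 0.12 side [ 0.606 -0.437] 0.14 
glaze_jar [0.6107 0.4292] 0.269 | scene [0.611 0.429] 0.27
```

drive_tool(
  increments=[
    [[10,0,0],[0,0,-7],1],
    [[20,0,0],[0,0,-7],1],
    [[20,0,0],[0,0,-7],1],
    [[20,0,0],[0,0,-7],1],
    [[20,0,0],[0,0,-7],1],
    [[16,0,0],[0,0,-7],1],
    [[10,0,0],[0,0,-7],1],
    [[0,0,0],[0,0,-7],1],
  ],
)

```text
clock: 3.62
eef_pos: [0.6178, 0.0, 0.2303]
tool_rot: [0.957, 0.289, 0.0, 0.0]
ft_force: [0.8, 0.1, -0.9]
grip_width: 0.0852
grasp_force: 0.0
```

```bash
cat > w.py <<'E'
# usage: w.py picname  name:x:y[:yaw]... ; wrist-camera refinement
from fit import *
import sys
o=get_obs();p=camera('wrist')
if sys.argv[1]!='-':save(p,sys.argv[1])
from scipy.spatial.transform import Rotation as R
M=R.from_quat(o['tool_rot']).as_matrix()
print('t',round(o['clock'],2),'tcp',o['eef_pos'].round(4),'y',np.degrees(np.arctan2(M[1,1],M[0,1])).round(1),'z',M[:,2].round(3),'q',np.round(o['joint_pos'],2),'w',round(o['grip_width'],4),'f',np.round(o['ft_force'],1),'gf',round(o['grasp_force'],1))
for a in sys.argv[2:]:
    k,*v=a.split(':');v=[float(t) for t in v]
    z0=v[3] if len(v)>3 else 0.
    yaw=v[2] if len(v)>2 and v[2]>-9 else None
    s=silhouettes(k,p)
    for d in s[:1]:
        q,f=fit(k,[(p,d['region'].astype(np.float32))],v[:2],yaw,z0);print(k,round(d['conf'],2),d['bbox'],q.round(4),'res',round(f,3))
    if not s:print(k,'none')
E
python3 w.py - mug:.6165:0:-1.1
```

```text
t 3.62 tcp [0.6178 0.     0.2303] y -56.3 z [ 0.  0. -1.] q [0.   0.48 0.35 1.44 0.   2.55] w 0.0852 f [ 0.8  0.1 -0.9] gf 0.0
mug 0.71 [224.7, 101.0, 295.8, 207.6] [ 6.1780e-01 -2.0000e-04 -1.0679e+00] res 0.048
```

drive_tool(
  increments=[
    [[0,0,-15],[0,0,0],1],
    [[0,0,-30],[0,0,0],1],
    [[0,0,-35],[0,0,0],1],
    [[0,0,-35],[0,0,0],1],
    [[0,0,-35],[0,0,0],1],
    [[0,0,-25],[0,0,0],1],
    [[0,0,-15],[0,0,0],1],
    [[0,0,-2],[0,0,0],1],
  ],
)

```text
clock: 4.38
eef_pos: [0.6124, -0.0, 0.0352]
tool_rot: [0.956, 0.294, -0.004, -0.001]
ft_force: [0.1, 0.1, 0.1]
grip_width: 0.0854
grasp_force: 0.0
```

drive_tool(
  increments=[
    [[0,0,0],[0,0,0],0.9],
    [[0,0,0],[0,0,0],0.8],
    [[0,0,0],[0,0,0],0.7],
    [[0,0,0],[0,0,0],0.65],
    [[0,0,0],[0,0,0],0.65],
    [[0,0,0],[0,0,0],0.65],
  ],
)

```text
clock: 4.88
eef_pos: [0.6175, 0.0, 0.0414]
tool_rot: [0.956, 0.293, 0.002, 0.001]
ft_force: [-1.3, -0.4, 5.9]
grip_width: 0.0647
grasp_force: 67.0
```

drive_tool(
  increments=[
    [[0,0,5],[0,0,0],0.5],
    [[0,0,15],[0,0,0],0.5],
    [[0,0,20],[0,0,0],0.5],
    [[0,12,15],[0,0,0],0.5],
    [[0,25,5],[0,0,0],0.5],
    [[0,25,0],[0,0,0],0.5],
    [[0,12,0],[0,0,0],0.5],
    [[0,0,0],[0,0,0],0.5],
  ],
)

```text
clock: 5.55
eef_pos: [0.6154, 0.0768, 0.0989]
tool_rot: [0.956, 0.294, -0.0, -0.001]
ft_force: [-0.7, -0.8, -2.4]
grip_width: 0.0644
grasp_force: 67.0
```

```bash
python3 w.py w1 large_stand:.618:.1745 mug:.618:.075:-1.1:.06
```

```text
t 5.55 tcp [0.6154 0.0768 0.0989] y -55.8 z [-0.001  0.001 -1.   ] q [0.12 0.56 0.13 1.14 0.   2.67] w 0.0644 f [-0.7 -0.8 -2.4] gf 67.0
large_stand none
mug 0.93 [165.2, 114.7, 356.2, 352.2] [ 0.6167  0.0767 -1.0617] res 0.276
```

View pics/w1.png

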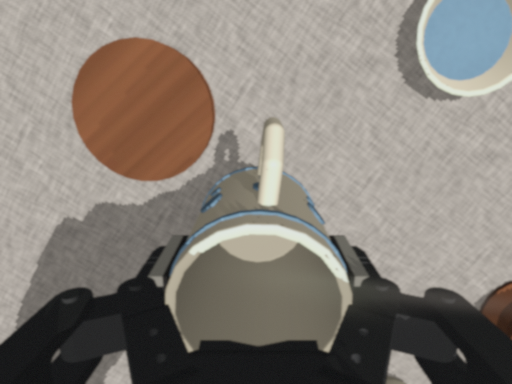

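The mug is held with its handle up-image at (272,160), and the large stand is fully visible at (143,109). I'll segment the stand by colour, since the network missed it.

```bash
cat > col.py <<'E'
# wood stand by colour in wrist view: col.py name x y
from fit import *
import sys
k=sys.argv[1];x,y=map(float,sys.argv[2:4]);p=camera(sys.argv[4] if len(sys.argv)>4 else 'wrist');im=p['image'].astype(int)
m=((im[:,:,0]-im[:,:,2])>35).astype(np.uint8)
g=(mask(p,k,x,y)>.5).astype(np.uint8);g=cv2.dilate(g,np.ones((25,25),np.uint8));m=cv2.morphologyEx(m*g,cv2.MORPH_OPEN,np.ones((3,3)))
print(m.sum(),fit(k,[(p,m.astype(np.float32))],(x,y)),get_obs()['eef_pos'])
E
python3 col.py large_stand .618 .1745; python3 col.py large_stand .618 .1745 scene
```

```text
16244 (array([0.61887746, 0.17402436]), np.float64(0.02403964474797249)) [0.61551668 0.0730734  0.09865465]
712 (array([0.61682438, 0.1729866 ]), np.float64(0.055214185267686844)) [0.61563094 0.0729012  0.0987782 ]
```

drive_tool(
  increments=[
    [[1,10,0],[0,0,0],0.5],
    [[1,20,0],[0,0,0],0.5],
    [[1,25,0],[0,0,0],0.5],
    [[0,25,0],[0,0,0],0.5],
    [[0,14,0],[0,0,0],0.5],
    [[0,7,-5],[0,0,0],0.5],
    [[0,0,-10],[0,0,0],0.5],
    [[0,0,-10],[0,0,0],0.5],
  ],
)

```text
clock: 6.47
eef_pos: [0.619, 0.1745, 0.0735]
tool_rot: [0.956, 0.292, 0.0, 0.0]
ft_force: [0.2, -0.5, -3.1]
grip_width: 0.0645
grasp_force: 67.0
```

drive_tool(
  increments=[
    [[0,0,-5],[0,0,0],0.5],
    [[0,0,0],[0,0,0],0.5],
    [[0,0,0],[0,0,0],0.5],
  ],
)

```text
clock: 6.72
eef_pos: [0.6184, 0.1735, 0.0682]
tool_rot: [0.957, 0.292, -0.001, 0.0]
ft_force: [-0.1, 0.5, -1.8]
grip_width: 0.0645
grasp_force: 66.9
```

```bash
python3 w.py - ; python3 col.py large_stand .618 .1745 scene
```

```text
t 6.72 tcp [0.6184 0.1735 0.0682] y -56.1 z [-0.002 -0.001 -1.   ] q [ 0.27  0.63  0.16  1.11 -0.    2.82] w 0.0645 f [-0.1  0.5 -1.8] gf 66.9
302 (array([0.61749084, 0.1739232 ]), np.float64(1.489031434059143)) [0.61938448 0.1741974  0.06950975]
```

drive_tool(
  increments=[
    [[0,0,-2],[0,0,0],0.5],
    [[0,0,-2],[0,0,0],0.5],
    [[0,0,-2],[0,0,0],0.5],
    [[0,0,-1],[0,0,0],0.5],
    [[0,0,0],[0,0,0],0.5],
    [[0,0,0],[0,0,0],0.5],
  ],
)

```text
clock: 7.32
eef_pos: [0.6189, 0.175, 0.0622]
tool_rot: [0.956, 0.292, -0.0, 0.0]
ft_force: [-0.3, 1.0, -2.1]
grip_width: 0.0648
grasp_force: 67.0
```

drive_tool(
  increments=[
    [[0,0,-1],[0,0,0],0.5],
    [[0,0,0],[0,0,0],0.5],
  ],
)

```text
clock: 7.48
eef_pos: [0.619, 0.1751, 0.0612]
tool_rot: [0.956, 0.292, -0.0, 0.0]
ft_force: [-0.4, 0.2, -2.0]
grip_width: 0.0648
grasp_force: 67.0
```

drive_tool(
  increments=[
    [[0,0,-1],[0,0,0],0.5],
    [[0,0,0],[0,0,0],0.5],
  ],
)

```text
clock: 7.65
eef_pos: [0.6189, 0.175, 0.0601]
tool_rot: [0.956, 0.292, -0.0, 0.0]
ft_force: [0.4, -0.3, -2.8]
grip_width: 0.0646
grasp_force: 67.0
```

drive_tool(
  increments=[
    [[0,0,-1],[0,0,0],0.5],
    [[0,0,0],[0,0,0],0.5],
  ],
)

```text
clock: 7.82
eef_pos: [0.6191, 0.1751, 0.0596]
tool_rot: [0.956, 0.292, 0.0, -0.0]
ft_force: [-0.5, -0.8, 0.2]
grip_width: 0.0645
grasp_force: 67.1
```

drive_tool(
  increments=[
    [[0,0,-0.7],[0,0,0],0.5],
    [[0,0,0],[0,0,0],0.5],
  ],
)

```text
clock: 7.98
eef_pos: [0.6192, 0.1751, 0.0595]
tool_rot: [0.956, 0.292, 0.0, -0.0]
ft_force: [-2.8, -0.6, 3.8]
grip_width: 0.0648
grasp_force: 67.5
```

drive_tool(
  increments=[
    [[0,0,0],[0,0,0],0.75],
    [[0,0,0],[0,0,0],0.85],
    [[0,0,0],[0,0,0],1],
    [[0,0,0],[0,0,0],1],
    [[0,0,10],[0,0,0],1],
    [[0,0,25],[0,0,0],1],
    [[0,0,35],[0,0,0],1],
    [[0,0,35],[0,0,7],1],
  ],
)

```text
clock: 8.65
eef_pos: [0.6182, 0.1747, 0.1641]
tool_rot: [0.936, 0.351, -0.001, -0.0]
ft_force: [0.8, -0.1, -0.3]
grip_width: 0.0854
grasp_force: 0.0
```

drive_tool(
  increments=[
    [[-10,0,30],[0,0,7],1],
    [[-20,5,20],[0,0,7],1],
    [[-30,12,0],[0,0,7],1],
    [[-30,15,0],[0,0,7],1],
    [[-30,18,0],[0,0,7],1],
    [[-30,20,0],[0,0,7],1],
    [[-30,15,0],[0,0,7],1],
    [[-20,5,0],[0,0,0],1],
  ],
)

```text
clock: 9.32
eef_pos: [0.4166, 0.2666, 0.2145]
tool_rot: [0.705, 0.709, 0.001, -0.0]
ft_force: [-0.1, -0.1, 0.1]
grip_width: 0.0854
grasp_force: 0.0
```

```bash
python3 w.py w2 infuser:.408:.273
python3 - <<'E'
from fit import *
for n,in [('scene',),('side',)]:
    p=camera(n);s=silhouettes('mug',p)
    if s: print(n,s[0]['conf'],fit('mug',[(p,s[0]['region'].astype(np.float32))],(.619,.175),-1.1,.018))
E
```

```text
t 9.32 tcp [0.4166 0.2666 0.2145] y 0.4 z [ 0.     0.001 -1.   ] q [ 0.57  0.24 -0.04  1.29  0.    2.13] w 0.0854 f [-0.1 -0.1  0.1] gf 0.0
infuser 0.71 [216.5, 126.3, 284.5, 196.1] [0.4084 0.2742] res 0.051
side 0.87 (array([ 0.61980729,  0.17848301, -0.37201354]), np.float64(0.03907213360071182))
```

View pics/w2.png

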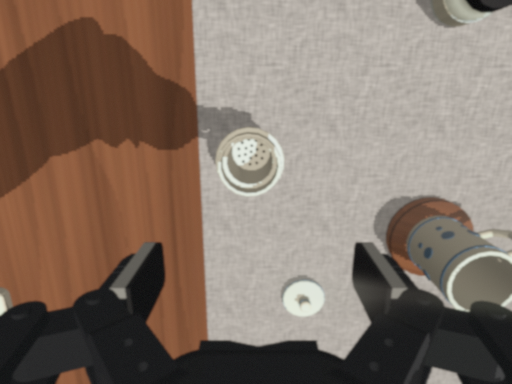

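drive_tool(
  increments=[
    [[-4,4,-10],[0,0,0],1],
    [[-4,4,-25],[0,0,0],1],
    [[0,0,-35],[0,0,0],1],
    [[0,0,-35],[0,0,0],1],
    [[0,0,-25],[0,0,0],1],
    [[0,0,-15],[0,0,0],1],
    [[0,0,-8],[0,0,0],1],
    [[0,0,0],[0,0,0],1],
  ],
)

```text
clock: 10.28
eef_pos: [0.4107, 0.2718, 0.0586]
tool_rot: [0.708, 0.707, -0.002, -0.0]
ft_force: [0.2, -0.6, 0.2]
grip_width: 0.0856
grasp_force: 0.0
```

drive_tool(
  increments=[
    [[0,0,0],[0,0,0],1],
    [[0,0,0],[0,0,0],1],
  ],
)

```text
clock: 10.45
eef_pos: [0.4125, 0.2735, 0.0618]
tool_rot: [0.707, 0.707, 0.001, 0.0]
ft_force: [0.2, 0.2, -0.1]
grip_width: 0.0852
grasp_force: 0.0
```

```bash
python3 w.py w3 infuser:.408:.273
```

```text
t 10.45 tcp [0.4125 0.2735 0.0618] y -0.0 z [ 0.002  0.001 -1.   ] q [ 0.59  0.37 -0.29  0.91 -0.    2.16] w 0.0852 f [ 0.2  0.2 -0.1] gf 0.0
infuser 0.7 [185.1, 167.2, 316.1, 308.4] [0.4084 0.275 ] res 0.033
```

View pics/w3.png

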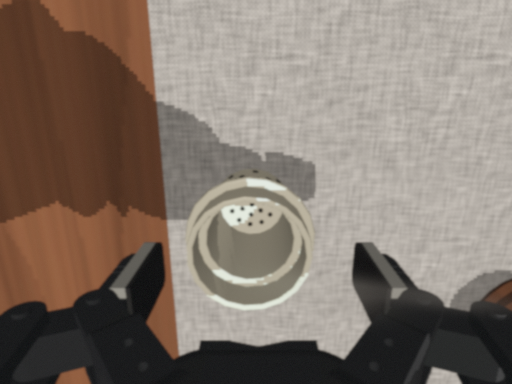

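The infuser sits between the fingers at (250,245), about 4 mm left of centre. I'll correct that and close.

drive_tool(
  increments=[
    [[-4,1,-3],[0,0,0],1],
    [[0,0,-2],[0,0,0],1],
    [[0,0,0],[0,0,0],0.85],
    [[0,0,0],[0,0,0],0.75],
    [[0,0,0],[0,0,0],0.65],
    [[0,0,0],[0,0,0],0.5],
    [[0,0,0],[0,0,0],0.5],
    [[0,0,0],[0,0,0],0.5],
  ],
)

```text
clock: 11.22
eef_pos: [0.4071, 0.2743, 0.0565]
tool_rot: [0.707, 0.707, 0.0, -0.0]
ft_force: [-1.3, -0.5, 6.0]
grip_width: 0.0561
grasp_force: 62.3
```

drive_tool(
  increments=[
    [[0,0,8],[0,0,0],0.5],
    [[0,0,20],[0,0,0],0.5],
    [[0,0,30],[0,0,0],0.5],
    [[0,0,30],[0,0,0],0.5],
    [[0,0,30],[0,0,0],0.5],
    [[15,-5,22],[0,0,0],0.5],
    [[25,-15,10],[0,0,0],0.5],
    [[30,-20,0],[0,0,0],0.5],
  ],
)

```text
clock: 11.88
eef_pos: [0.4785, 0.2356, 0.2099]
tool_rot: [0.706, 0.708, 0.003, 0.001]
ft_force: [0.7, 0.8, -1.2]
grip_width: 0.056
grasp_force: 64.0
```

drive_tool(
  increments=[
    [[35,-20,0],[0,0,0],0.5],
    [[35,-20,0],[0,0,0],0.5],
    [[25,-20,0],[0,0,0],0.5],
    [[15,-20,0],[0,0,0],0.5],
    [[10,-20,0],[0,0,0],0.5],
    [[0,-10,0],[0,0,0],0.5],
    [[0,0,0],[0,0,0],0.5],
    [[0,0,0],[0,0,0],0.5],
  ],
)

```text
clock: 12.55
eef_pos: [0.5964, 0.124, 0.2056]
tool_rot: [0.707, 0.707, -0.0, -0.001]
ft_force: [0.2, 0.6, -0.6]
grip_width: 0.0558
grasp_force: 64.0
```

```bash
python3 w.py w4 mug:.619:.175:-1.1:.018 infuser:.597:.124:-10:.15
```

```text
t 12.55 tcp [0.5964 0.124  0.2056] y -0.0 z [-0.001  0.001 -1.   ] q [0.2  0.47 0.27 1.37 0.   1.78] w 0.0558 f [ 0.2  0.6 -0.6] gf 64.0
mug 0.67 [246.8, 72.6, 358.9, 165.4] [ 0.619   0.1751 -1.0951] res 0.04
infuser 0.58 [193.9, 169.1, 325.1, 319.3] [0.5967 0.1255] res 0.053
```

View pics/w4.png

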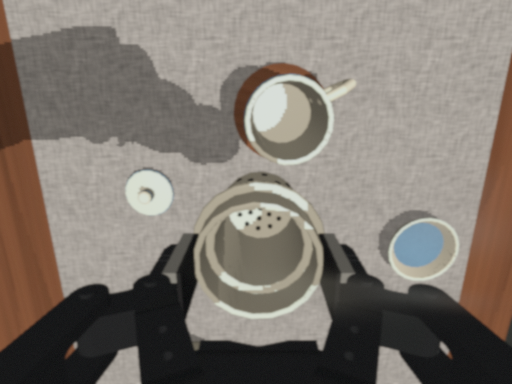

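The infuser is held upright at (260,250), with the mug at (290,118) on its stand. I'll move over it and lower.

drive_tool(
  increments=[
    [[5,10,0],[0,0,0],0.5],
    [[7,15,0],[0,0,0],0.5],
    [[7,15,0],[0,0,0],0.5],
    [[3,10,0],[0,0,0],0.5],
    [[0,0,-10],[0,0,0],0.5],
    [[0,0,-12],[0,0,0],0.5],
    [[0,0,-8],[0,0,0],0.5],
    [[0,0,0],[0,0,0],0.5],
  ],
)

```text
clock: 13.37
eef_pos: [0.617, 0.1736, 0.1725]
tool_rot: [0.707, 0.707, -0.002, -0.001]
ft_force: [0.3, -0.5, -2.0]
grip_width: 0.056
grasp_force: 64.0
```

drive_tool(
  increments=[
    [[0,0,0],[0,0,0],0.5],
    [[0,0,0],[0,0,0],0.5],
  ],
)

```text
clock: 13.53
eef_pos: [0.619, 0.1737, 0.1759]
tool_rot: [0.707, 0.707, 0.0, 0.0]
ft_force: [-0.6, 0.6, -0.2]
grip_width: 0.0563
grasp_force: 64.0
```

```bash
python3 w.py - infuser:.619:.175:-10:.12
```

```text
t 13.53 tcp [0.619  0.1737 0.1759] y -0.0 z [ 0. -0. -1.] q [ 0.27  0.55  0.33  1.35 -0.    1.84] w 0.0563 f [-0.6  0.6 -0.2] gf 64.0
infuser 0.75 [195.1, 167.6, 326.5, 318.4] [0.6193 0.175 ] res 0.05
```

drive_tool(
  increments=[
    [[0,0,-4],[0,0,0],0.5],
    [[0,0,-8],[0,0,0],0.5],
    [[0,0,-10],[0,0,0],0.5],
    [[0,0,-10],[0,0,0],0.5],
    [[0,0,-10],[0,0,0],0.5],
    [[0,0,-8],[0,0,0],0.5],
    [[0,0,-4],[0,0,0],0.5],
    [[0,0,0],[0,0,0],0.5],
  ],
)

```text
clock: 14.3
eef_pos: [0.6179, 0.1737, 0.1196]
tool_rot: [0.707, 0.707, -0.001, -0.001]
ft_force: [0.2, 0.7, -0.5]
grip_width: 0.0558
grasp_force: 64.0
```

drive_tool(
  increments=[
    [[0,0,-2],[0,0,0],0.5],
    [[0,0,-2],[0,0,0],0.5],
    [[0,0,-1],[0,0,0],0.5],
    [[0,0,-1],[0,0,0],0.5],
    [[0,0,0],[0,0,0],0.5],
    [[0,0,0],[0,0,0],0.5],
  ],
)

```text
clock: 14.8
eef_pos: [0.6191, 0.174, 0.1158]
tool_rot: [0.707, 0.707, 0.0, 0.0]
ft_force: [-0.1, -0.2, -0.4]
grip_width: 0.056
grasp_force: 64.0
```

drive_tool(
  increments=[
    [[0,0,-1],[0,0,0],0.5],
    [[0,0,-1],[0,0,0],0.5],
    [[0,0,0],[0,0,0],0.5],
  ],
)

```text
clock: 15.05
eef_pos: [0.6189, 0.174, 0.1134]
tool_rot: [0.707, 0.707, -0.0, -0.0]
ft_force: [0.4, -0.6, -1.6]
grip_width: 0.0562
grasp_force: 64.0
```

drive_tool(
  increments=[
    [[0,0,-1],[0,0,0],0.5],
    [[0,0,-1],[0,0,0],0.5],
    [[0,0,0],[0,0,0],0.5],
  ],
)

```text
clock: 15.3
eef_pos: [0.6188, 0.174, 0.1113]
tool_rot: [0.707, 0.707, -0.0, -0.0]
ft_force: [-0.9, -0.1, -2.2]
grip_width: 0.0561
grasp_force: 64.0
```

drive_tool(
  increments=[
    [[0,0,-0.7],[0,0,0],0.5],
    [[0,0,0],[0,0,0],0.5],
  ],
)

```text
clock: 15.47
eef_pos: [0.619, 0.174, 0.111]
tool_rot: [0.707, 0.707, 0.0, 0.0]
ft_force: [0.5, 0.4, -0.6]
grip_width: 0.0561
grasp_force: 64.0
```

drive_tool(
  increments=[
    [[0,0,-0.5],[0,0,0],0.5],
    [[0,0,0],[0,0,0],0.5],
  ],
)

```text
clock: 15.63
eef_pos: [0.6191, 0.1741, 0.1109]
tool_rot: [0.707, 0.707, 0.0, 0.0]
ft_force: [-2.0, -0.0, 1.1]
grip_width: 0.056
grasp_force: 64.2
```

drive_tool(
  increments=[
    [[0,0,0],[0,0,0],0.75],
    [[0,0,0],[0,0,0],0.85],
    [[0,0,0],[0,0,0],1],
    [[0,0,0],[0,0,0],1],
    [[0,0,10],[0,0,0],1],
    [[0,0,25],[0,0,0],1],
    [[0,0,35],[0,0,0],1],
    [[-5,-15,30],[0,0,0],1],
  ],
)

```text
clock: 16.3
eef_pos: [0.6142, 0.161, 0.212]
tool_rot: [0.706, 0.708, 0.001, -0.0]
ft_force: [1.4, -0.3, 0.6]
grip_width: 0.0851
grasp_force: 0.0
```

drive_tool(
  increments=[
    [[-10,-30,15],[0,0,0],1],
    [[-14,-38,0],[0,0,0],1],
    [[-14,-38,0],[0,0,0],1],
    [[-14,-38,0],[0,0,0],1],
    [[-14,-38,0],[0,0,0],1],
    [[-15,-38,0],[0,0,0],1],
    [[-15,-38,0],[0,0,0],1],
    [[-15,-38,0],[0,0,0],1],
  ],
)

```text
clock: 16.97
eef_pos: [0.5022, -0.1386, 0.2266]
tool_rot: [0.707, 0.707, 0.0, 0.001]
ft_force: [2.4, 0.3, 0.3]
grip_width: 0.0854
grasp_force: 0.0
```

drive_tool(
  increments=[
    [[-15,-38,0],[0,0,0],1],
    [[-15,-38,0],[0,0,0],1],
    [[-15,-35,0],[0,0,0],1],
    [[-10,-25,0],[0,0,0],1],
    [[-5,-15,0],[0,0,0],1],
    [[0,0,0],[0,0,0],1],
    [[0,0,0],[0,0,0],1],
  ],
)

```text
clock: 17.55
eef_pos: [0.4428, -0.2888, 0.2261]
tool_rot: [0.708, 0.706, 0.0, 0.0]
ft_force: [-0.5, 0.4, 0.1]
grip_width: 0.0854
grasp_force: 0.0
```

```bash
python3 w.py w5 large_lid:.4425:-.293
python3 - <<'E'
from fit import *
a=[]
for n in ['scene','side']:
    p=camera(n)
    for k,z in(('mug',.018),('infuser',.054)):
        s=silhouettes(k,p)
        if s: print(n,k,s[0]['conf'],s[0]['bbox'])
    c=proj(p,[.619,.175,.09])[0].astype(int);a.append(cv2.resize(p['image'][max(0,c[1]-45):c[1]+45,c[0]-45:c[0]+45,::-1],(400,400),interpolation=3))
q=cv2.imread('pics/w5.png');cv2.imwrite('pics/m5.png',np.hstack(a))
E
```

```text
t 17.55 tcp [ 0.4428 -0.2888  0.2261] y -0.1 z [ 0.001 -0.    -1.   ] q [-0.58  0.3   0.07  1.34  0.    0.99] w 0.0854 f [-0.5  0.4  0.1] gf 0.0
large_lid 0.82 [228.4, 130.2, 289.1, 190.0] [ 0.4428 -0.2939] res 0.026
scene mug 0.87 [292.2, 195.5, 312.6, 212.5]
scene infuser 0.55 [293.1, 179.2, 314.4, 197.4]
side mug 0.88 [216.5, 132.0, 247.0, 161.4]
side infuser 0.6 [221.5, 120.6, 243.8, 136.4]
```

View pics/m5.png

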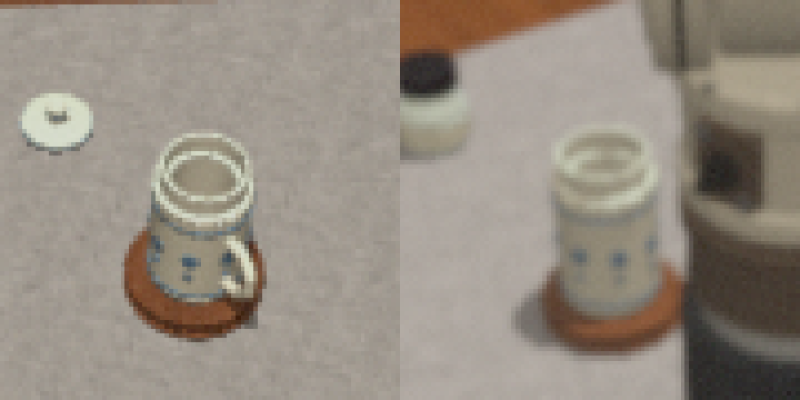

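The infuser is flush on the mug rim in both views. Now the large lid.

drive_tool(
  increments=[
    [[0,-2,-15],[0,0,0],1],
    [[0,-3,-30],[0,0,0],1],
    [[0,0,-40],[0,0,0],0.8],
    [[0,0,-40],[0,0,0],0.6],
    [[0,0,-30],[0,0,0],0.6],
    [[0,0,-20],[0,0,0],0.6],
    [[0,0,-10],[0,0,0],0.6],
    [[0,0,-5],[0,0,0],0.6],
  ],
)

```text
clock: 18.62
eef_pos: [0.4422, -0.292, 0.0337]
tool_rot: [0.707, 0.707, -0.0, -0.002]
ft_force: [-0.2, -0.6, -0.0]
grip_width: 0.0511
grasp_force: 0.0
```

drive_tool(
  increments=[
    [[0,0,0],[0,0,0],0.6],
    [[0,0,0],[0,0,0],0.6],
    [[0,0,0],[0,0,0],0.6],
  ],
)

```text
clock: 18.87
eef_pos: [0.4444, -0.2938, 0.0371]
tool_rot: [0.707, 0.707, 0.0, 0.002]
ft_force: [-0.3, -0.4, 0.4]
grip_width: 0.0513
grasp_force: 0.0
```

```bash
python3 w.py w6 large_lid:.4425:-.293
```

```text
t 18.87 tcp [ 0.4444 -0.2938  0.0371] y 0.0 z [ 0.003 -0.002 -1.   ] q [-0.58  0.47 -0.21  0.89 -0.    0.99] w 0.0513 f [-0.3 -0.4  0.4] gf 0.0
large_lid 0.81 [194.6, 163.6, 314.0, 277.3] [ 0.4426 -0.2939] res 0.034
```

View pics/w6.png

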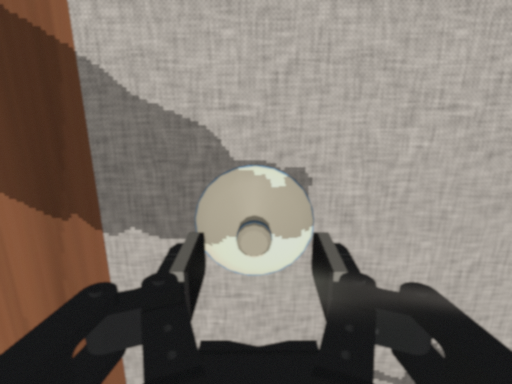

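The knob at (254,240) is between the fingertips, which are at columns 204 and 314. I'll lower and close.

drive_tool(
  increments=[
    [[-1.5,0,-5],[0,0,0],0.6],
    [[0,0,-5],[0,0,0],0.6],
    [[0,0,-4],[0,0,0],0.6],
    [[0,0,0],[0,0,0],0.5],
    [[0,0,0],[0,0,0],0.4],
    [[0,0,0],[0,0,0],0.3],
    [[0,0,0],[0,0,0],0.2],
    [[0,0,0],[0,0,0],0.05],
  ],
)

```text
clock: 19.63
eef_pos: [0.4418, -0.2932, 0.0217]
tool_rot: [0.707, 0.707, 0.0, 0.0]
ft_force: [0.4, 0.6, 0.4]
grip_width: 0.0146
grasp_force: 58.5
```

drive_tool(
  increments=[
    [[0,0,0],[0,0,0],0.05],
    [[0,0,0],[0,0,0],0.05],
    [[0,0,0],[0,0,0],0.05],
  ],
)

```text
clock: 19.88
eef_pos: [0.4418, -0.2931, 0.0216]
tool_rot: [0.707, 0.707, 0.0, 0.0]
ft_force: [-0.1, 0.3, 0.2]
grip_width: 0.015
grasp_force: 58.6
```

drive_tool(
  increments=[
    [[0,0,8],[0,0,0],0.05],
    [[0,0,20],[0,0,0],0.05],
    [[0,0,30],[0,0,0],0.05],
    [[0,0,35],[0,0,0],0.05],
    [[0,5,35],[0,0,0],0.05],
    [[3,12,35],[0,0,0],0.05],
    [[8,22,20],[0,0,0],0.05],
    [[12,30,10],[0,0,0],0.05],
  ],
)

```text
clock: 20.55
eef_pos: [0.4655, -0.2255, 0.219]
tool_rot: [0.708, 0.706, 0.001, 0.003]
ft_force: [2.0, -0.6, -2.0]
grip_width: 0.0145
grasp_force: 58.7
```

drive_tool(
  increments=[
    [[14,35,0],[0,0,0],0.05],
    [[14,35,0],[0,0,0],0.05],
    [[14,35,0],[0,0,0],0.05],
    [[14,35,0],[0,0,0],0.05],
    [[14,35,0],[0,0,0],0.05],
    [[14,35,0],[0,0,0],0.05],
    [[14,35,0],[0,0,0],0.05],
    [[14,35,0],[0,0,0],0.05],
  ],
)

```text
clock: 21.22
eef_pos: [0.5765, 0.0578, 0.2149]
tool_rot: [0.707, 0.707, -0.0, 0.0]
ft_force: [1.4, 0.3, -1.8]
grip_width: 0.0151
grasp_force: 58.7
```

drive_tool(
  increments=[
    [[14,30,0],[0,0,0],0.05],
    [[14,20,0],[0,0,0],0.05],
    [[10,10,0],[0,0,0],0.05],
    [[4,5,0],[0,0,0],0.05],
    [[0,0,0],[0,0,0],0.05],
    [[0,0,0],[0,0,0],0.05],
  ],
)

```text
clock: 21.72
eef_pos: [0.6179, 0.1205, 0.2142]
tool_rot: [0.707, 0.707, -0.001, -0.0]
ft_force: [-0.0, -0.8, -1.5]
grip_width: 0.0148
grasp_force: 58.7
```

```bash
python3 w.py w7 infuser:.619:.175:-10:.054 large_lid:.62:.122:-10:.193
```

```text
t 21.72 tcp [0.6179 0.1205 0.2142] y -0.0 z [-0.001 -0.001 -1.   ] q [ 0.19  0.51  0.36  1.42 -0.    1.76] w 0.0148 f [-0.  -0.8 -1.5] gf 58.7
infuser 0.75 [217.4, 71.5, 308.1, 160.9] [0.6196 0.1738] res 0.042
large_lid 0.83 [194.6, 169.4, 324.5, 297.0] [0.6183 0.1206] res 0.369
```

View pics/w7.png

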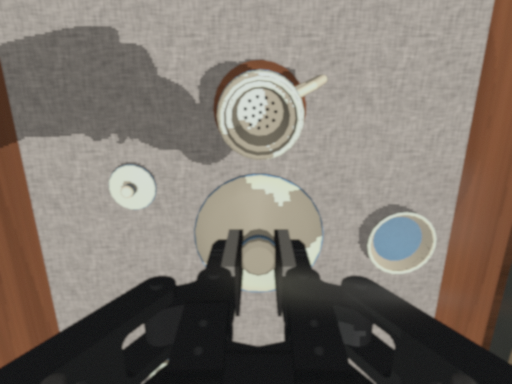

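The lid is level on its knob at (258,232), and the infuser collar is at (262,112). I'll move over and lower.

drive_tool(
  increments=[
    [[1,10,0],[0,0,0],0.05],
    [[0,17,0],[0,0,0],0.05],
    [[0,17,0],[0,0,0],0.05],
    [[0,10,0],[0,0,0],0.05],
    [[0,0,-10],[0,0,0],0.05],
    [[0,0,-15],[0,0,0],0.05],
    [[0,0,-15],[0,0,0],0.05],
    [[0,0,-10],[0,0,0],0.05],
  ],
)

```text
clock: 22.53
eef_pos: [0.6185, 0.1741, 0.1622]
tool_rot: [0.707, 0.707, -0.001, -0.0]
ft_force: [0.1, 0.5, -1.2]
grip_width: 0.0147
grasp_force: 58.7
```

drive_tool(
  increments=[
    [[0,0,-4],[0,0,0],0.05],
    [[0,0,0],[0,0,0],0.05],
    [[0,0,0],[0,0,0],0.05],
    [[0,0,0],[0,0,0],0.05],
  ],
)

```text
clock: 22.87
eef_pos: [0.6201, 0.1749, 0.1614]
tool_rot: [0.707, 0.707, 0.001, 0.0]
ft_force: [0.2, -0.4, -0.8]
grip_width: 0.0145
grasp_force: 58.7
```

drive_tool(
  increments=[
    [[-1,0,-3],[0,0,0],0.05],
    [[0,0,-4],[0,0,0],0.05],
    [[0,0,-3],[0,0,0],0.05],
    [[0,0,-2],[0,0,0],0.05],
    [[0,0,-2],[0,0,0],0.05],
    [[0,0,0],[0,0,0],0.05],
    [[0,0,0],[0,0,0],0.05],
  ],
)

```text
clock: 23.45
eef_pos: [0.6184, 0.175, 0.1462]
tool_rot: [0.707, 0.707, -0.0, -0.0]
ft_force: [0.6, 0.9, -1.0]
grip_width: 0.0148
grasp_force: 58.7
```

drive_tool(
  increments=[
    [[0,0,-1],[0,0,0],0.05],
    [[0,0,-1],[0,0,0],0.05],
    [[0,0,0],[0,0,0],0.05],
  ],
)

```text
clock: 23.7
eef_pos: [0.6185, 0.175, 0.1443]
tool_rot: [0.707, 0.707, -0.0, -0.0]
ft_force: [-0.4, -0.1, 0.2]
grip_width: 0.0147
grasp_force: 58.7
```

drive_tool(
  increments=[
    [[0,0,-1],[0,0,0],0.05],
    [[0,0,-1],[0,0,0],0.05],
    [[0,0,0],[0,0,0],0.05],
  ],
)

```text
clock: 23.95
eef_pos: [0.6187, 0.175, 0.1427]
tool_rot: [0.707, 0.707, 0.0, 0.0]
ft_force: [0.2, 0.7, -0.3]
grip_width: 0.0148
grasp_force: 58.8
```

drive_tool(
  increments=[
    [[0,0,-0.6],[0,0,0],0.05],
    [[0,0,0],[0,0,0],0.05],
  ],
)

```text
clock: 24.12
eef_pos: [0.6187, 0.175, 0.1426]
tool_rot: [0.707, 0.707, 0.0, 0.0]
ft_force: [-0.8, -0.4, 3.3]
grip_width: 0.0149
grasp_force: 59.2
```

drive_tool(
  increments=[
    [[0,0,-0.5],[0,0,0],0.05],
    [[0,0,0],[0,0,0],0.05],
  ],
)

```text
clock: 24.28
eef_pos: [0.6188, 0.1751, 0.1426]
tool_rot: [0.707, 0.707, 0.001, 0.0]
ft_force: [-2.5, -0.7, 6.3]
grip_width: 0.0149
grasp_force: 59.4
```

drive_tool(
  increments=[
    [[0,0,0],[0,0,0],0.3],
    [[0,0,0],[0,0,0],0.45],
    [[0,0,0],[0,0,0],0.6],
    [[0,0,5],[0,0,0],0.7],
    [[0,0,20],[0,0,0],0.7],
    [[0,0,30],[0,0,0],1],
    [[0,-10,25],[0,0,0],1],
    [[-5,-25,8],[0,0,0],1],
  ],
)

```text
clock: 24.95
eef_pos: [0.6158, 0.1428, 0.2337]
tool_rot: [0.706, 0.709, 0.004, 0.002]
ft_force: [0.6, -0.6, 0.3]
grip_width: 0.0851
grasp_force: 0.0
```

drive_tool(
  increments=[
    [[-10,-35,0],[0,0,0],1],
    [[-15,-38,0],[0,0,0],1],
    [[-15,-38,0],[0,0,0],1],
    [[-15,-38,0],[0,0,0],1],
    [[-15,-38,0],[0,0,0],1],
    [[-15,-38,0],[0,0,0],1],
    [[-10,-30,0],[0,0,0],1],
    [[-5,-15,0],[0,0,0],1],
  ],
)

```text
clock: 25.62
eef_pos: [0.5119, -0.1334, 0.2298]
tool_rot: [0.708, 0.706, -0.0, 0.0]
ft_force: [0.4, 0.4, -0.4]
grip_width: 0.0854
grasp_force: 0.0
```

drive_tool(
  increments=[
    [[0,-8,0],[0,0,0],1],
    [[0,0,0],[0,0,0],1],
    [[0,0,0],[0,0,0],1],
  ],
)

```text
clock: 25.87
eef_pos: [0.514, -0.1377, 0.2294]
tool_rot: [0.707, 0.707, 0.0, -0.0]
ft_force: [0.4, 0.9, 0.2]
grip_width: 0.085
grasp_force: 0.0
```

```bash
python3 w.py - small_cup:.5135:-.1385 small_stand:.65:-.18; python3 col.py small_stand .65 -.18
python3 - <<'E'
from fit import *
a=[]
for n in ['scene','side']:
    p=camera(n)
    c=proj(p,[.619,.175,.1])[0].astype(int);a.append(cv2.resize(p['image'][max(0,c[1]-45):c[1]+45,c[0]-45:c[0]+45,::-1],(400,400),interpolation=3))
cv2.imwrite('pics/m8.png',np.hstack(a))
E
```

```text
t 25.87 tcp [ 0.514  -0.1377  0.2294] y -0.0 z [ 0.     0.001 -1.   ] q [-0.26  0.31  0.09  1.35  0.    1.31] w 0.085 f [0.4 0.9 0.2] gf 0.0
small_cup 0.6 [231.9, 138.2, 286.2, 192.1] [ 0.5132 -0.1397] res 0.08
small_stand 0.64 [342.6, 162.7, 412.6, 228.1] [ 0.6495 -0.1801] res 0.03
3336 (array([ 0.65001041, -0.18017148]), np.float64(0.10322991758584976)) [ 0.51397233 -0.13670738  0.22916195]
```

View pics/m8.png

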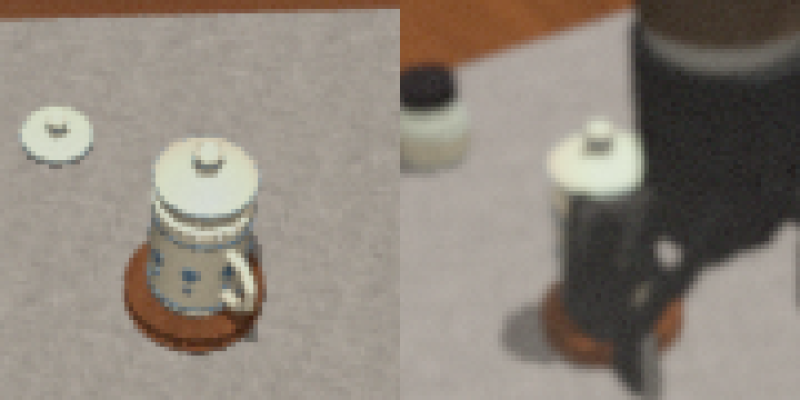

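The large stack is complete and level. Now the cup.

drive_tool(
  increments=[
    [[0,-2,-15],[0,0,0],1],
    [[0,0,-30],[0,0,0],1],
    [[0,0,-35],[0,0,0],1],
    [[0,0,-35],[0,0,0],1],
    [[0,0,-30],[0,0,0],1],
    [[0,0,-20],[0,0,0],1],
    [[0,0,-12],[0,0,0],1],
    [[0,0,-5],[0,0,0],1],
  ],
)

```text
clock: 26.83
eef_pos: [0.5118, -0.1389, 0.0447]
tool_rot: [0.707, 0.708, -0.001, -0.002]
ft_force: [0.1, 1.2, 0.2]
grip_width: 0.0851
grasp_force: 0.0
```

drive_tool(
  increments=[
    [[0,0,0],[0,0,0],1],
    [[0,0,0],[0,0,0],1],
    [[0,0,0],[0,0,0],1],
  ],
)

```text
clock: 27.08
eef_pos: [0.5147, -0.1401, 0.0486]
tool_rot: [0.707, 0.707, 0.001, 0.001]
ft_force: [0.3, 0.9, 0.2]
grip_width: 0.0857
grasp_force: 0.0
```

```bash
python3 w.py - small_cup:.5135:-.1385
```

```text
t 27.08 tcp [ 0.5147 -0.1401  0.0486] y 0.0 z [ 0.002 -0.001 -1.   ] q [-0.27  0.45 -0.2   0.92  0.    1.3 ] w 0.0857 f [0.3 0.9 0.2] gf 0.0
small_cup 0.78 [199.3, 176.5, 314.2, 297.2] [ 0.5133 -0.1387] res 0.018
```

drive_tool(
  increments=[
    [[-1.4,1.2,-8],[0,0,0],1],
    [[0,0,-10],[0,0,0],1],
    [[0,0,-6],[0,0,0],1],
    [[0,0,0],[0,0,0],0.9],
    [[0,0,0],[0,0,0],0.8],
    [[0,0,0],[0,0,0],0.7],
    [[0,0,0],[0,0,0],0.6],
    [[0,0,0],[0,0,0],0.45],
  ],
)

```text
clock: 27.85
eef_pos: [0.5126, -0.139, 0.0239]
tool_rot: [0.707, 0.707, 0.0, 0.0]
ft_force: [-0.3, 0.4, 2.1]
grip_width: 0.0507
grasp_force: 62.5
```

drive_tool(
  increments=[
    [[0,0,0],[0,0,0],0.45],
    [[0,0,0],[0,0,0],0.45],
    [[0,0,0],[0,0,0],0.45],
  ],
)

```text
clock: 28.1
eef_pos: [0.5126, -0.139, 0.0239]
tool_rot: [0.707, 0.707, 0.0, 0.001]
ft_force: [-0.9, -0.9, 3.9]
grip_width: 0.0507
grasp_force: 62.7
```

drive_tool(
  increments=[
    [[0,0,8],[0,0,0],0.45],
    [[0,0,20],[0,0,0],0.45],
    [[0,0,30],[0,0,0],0.45],
    [[10,-3,20],[0,0,0],0.45],
    [[20,-6,4],[0,0,0],0.45],
    [[25,-8,0],[0,0,0],0.45],
    [[25,-8,0],[0,0,0],0.45],
    [[25,-8,0],[0,0,0],0.45],
  ],
)

```text
clock: 28.77
eef_pos: [0.6178, -0.172, 0.1057]
tool_rot: [0.707, 0.707, 0.0, -0.0]
ft_force: [0.4, -0.6, -0.5]
grip_width: 0.0506
grasp_force: 62.6
```

drive_tool(
  increments=[
    [[20,-5,0],[0,0,0],0.45],
    [[8,-2,0],[0,0,0],0.45],
    [[3,-1,0],[0,0,0],0.45],
    [[0,0,-8],[0,0,0],0.45],
    [[0,0,-10],[0,0,0],0.45],
    [[0,0,-6],[0,0,0],0.45],
    [[0,0,0],[0,0,0],0.45],
    [[0,0,0],[0,0,0],0.45],
  ],
)

```text
clock: 29.43
eef_pos: [0.6467, -0.1794, 0.0802]
tool_rot: [0.707, 0.707, -0.001, -0.001]
ft_force: [0.4, -0.7, -0.4]
grip_width: 0.0509
grasp_force: 62.6
```

```bash
python3 w.py - small_cup:.649:-.18:-10:.056
```

```text
t 29.43 tcp [ 0.6467 -0.1794  0.0802] y 0.0 z [-0.003  0.001 -1.   ] q [-0.27  0.67  0.28  1.18  0.    1.3 ] w 0.0509 f [ 0.4 -0.7 -0.4] gf 62.6
small_cup 0.9 [196.3, 192.0, 326.0, 336.7] [ 0.6469 -0.1793] res 0.022
```

drive_tool(
  increments=[
    [[2,-0.8,-3],[0,0,0],0.45],
    [[0,0,-4],[0,0,0],0.45],
    [[0,0,-4],[0,0,0],0.45],
    [[0,0,-3],[0,0,0],0.45],
    [[0,0,-1],[0,0,0],0.45],
    [[0,0,0],[0,0,0],0.45],
    [[0,0,0],[0,0,0],0.45],
  ],
)

```text
clock: 30.12
eef_pos: [0.65, -0.1806, 0.0661]
tool_rot: [0.707, 0.707, -0.0, -0.0]
ft_force: [-0.4, -0.4, -0.8]
grip_width: 0.0509
grasp_force: 62.6
```

drive_tool(
  increments=[
    [[0,0,-1],[0,0,0],0.45],
    [[0,0,-1],[0,0,0],0.45],
    [[0,0,0],[0,0,0],0.45],
  ],
)

```text
clock: 30.37
eef_pos: [0.6501, -0.1806, 0.0642]
tool_rot: [0.707, 0.707, -0.0, -0.0]
ft_force: [0.5, 1.0, -1.6]
grip_width: 0.0507
grasp_force: 62.6
```

drive_tool(
  increments=[
    [[0,0,-1],[0,0,0],0.45],
    [[0,0,0],[0,0,0],0.45],
  ],
)

```text
clock: 30.53
eef_pos: [0.65, -0.1806, 0.0631]
tool_rot: [0.707, 0.707, -0.0, -0.0]
ft_force: [-0.4, -0.1, -1.1]
grip_width: 0.0506
grasp_force: 62.6
```

drive_tool(
  increments=[
    [[0,0,-1],[0,0,0],0.45],
    [[0,0,-1],[0,0,0],0.45],
    [[0,0,0],[0,0,0],0.45],
  ],
)

```text
clock: 30.78
eef_pos: [0.6499, -0.1805, 0.061]
tool_rot: [0.707, 0.707, -0.0, -0.0]
ft_force: [-0.3, -0.0, -1.1]
grip_width: 0.0508
grasp_force: 62.6
```

drive_tool(
  increments=[
    [[0,0,-0.8],[0,0,0],0.45],
    [[0,0,0],[0,0,0],0.45],
  ],
)

```text
clock: 30.95
eef_pos: [0.65, -0.1806, 0.0603]
tool_rot: [0.707, 0.707, -0.0, -0.0]
ft_force: [1.0, -0.8, -1.2]
grip_width: 0.0507
grasp_force: 62.6
```

drive_tool(
  increments=[
    [[0,0,-0.6],[0,0,0],0.45],
    [[0,0,0],[0,0,0],0.45],
  ],
)

```text
clock: 31.12
eef_pos: [0.6502, -0.1806, 0.06]
tool_rot: [0.707, 0.707, 0.0, 0.0]
ft_force: [-0.1, -0.1, -1.1]
grip_width: 0.0509
grasp_force: 62.8
```

drive_tool(
  increments=[
    [[0,0,-0.6],[0,0,0],0.45],
    [[0,0,0],[0,0,0],0.45],
  ],
)

```text
clock: 31.28
eef_pos: [0.6502, -0.1806, 0.06]
tool_rot: [0.707, 0.707, 0.0, 0.0]
ft_force: [-0.2, 0.4, 1.8]
grip_width: 0.0507
grasp_force: 63.0
```

drive_tool(
  increments=[
    [[0,0,0],[0,0,0],0.7],
    [[0,0,0],[0,0,0],0.85],
    [[0,0,0],[0,0,0],1],
    [[0,0,0],[0,0,0],1],
    [[0,0,10],[0,0,0],1],
    [[0,0,25],[0,0,0],1],
    [[0,0,35],[0,0,0],1],
    [[-10,10,35],[0,0,0],1],
  ],
)

```text
clock: 31.95
eef_pos: [0.6403, -0.1718, 0.1646]
tool_rot: [0.708, 0.707, -0.0, -0.0]
ft_force: [-0.3, 0.5, 0.6]
grip_width: 0.0858
grasp_force: 0.0
```

drive_tool(
  increments=[
    [[-20,30,30],[0,0,0],1],
    [[-23,35,10],[0,0,0],1],
    [[-23,35,0],[0,0,0],1],
    [[-23,35,0],[0,0,0],1],
    [[-23,35,0],[0,0,0],1],
    [[-23,35,0],[0,0,0],1],
    [[-20,30,0],[0,0,0],1],
    [[-10,18,0],[0,0,0],1],
  ],
)

```text
clock: 32.62
eef_pos: [0.476, 0.0797, 0.2018]
tool_rot: [0.706, 0.708, 0.0, -0.0]
ft_force: [-0.2, -0.2, -0.2]
grip_width: 0.0853
grasp_force: 0.0
```

drive_tool(
  increments=[
    [[0,5,-10],[0,0,0],1],
    [[0,0,-30],[0,0,0],0.8],
    [[0,0,-35],[0,0,0],0.6],
    [[0,0,-35],[0,0,0],0.5],
    [[0,0,-30],[0,0,0],0.5],
    [[0,0,-15],[0,0,0],0.5],
    [[0,0,-5],[0,0,0],0.5],
    [[0,0,0],[0,0,0],0.5],
  ],
)

```text
clock: 33.28
eef_pos: [0.4779, 0.0816, 0.0394]
tool_rot: [0.707, 0.707, -0.001, -0.001]
ft_force: [-0.0, -0.8, 0.6]
grip_width: 0.0427
grasp_force: 0.0
```

drive_tool(
  increments=[
    [[0,0,0],[0,0,0],0.5],
    [[0,0,0],[0,0,0],0.5],
  ],
)

```text
clock: 33.45
eef_pos: [0.4802, 0.0822, 0.0421]
tool_rot: [0.707, 0.707, 0.001, 0.001]
ft_force: [-0.6, 0.1, -0.2]
grip_width: 0.0433
grasp_force: 0.0
```

```bash
python3 w.py w9 small_lid:.475:.088
python3 - <<'E'
from fit import *
p=camera('scene');s=silhouettes('small_cup',p)
print([ (d['conf'],d['bbox'],fit('small_cup',[(p,d['region'].astype(np.float32))],(.65,-.18),None,.036)) for d in s[:1]])
E
```

```text
t 33.45 tcp [0.4802 0.0822 0.0421] y -0.0 z [ 0.003  0.    -1.   ] q [ 0.17  0.39 -0.33  0.85 -0.    1.74] w 0.0433 f [-0.6  0.1 -0.2] gf 0.0
small_lid 0.8 [205.5, 164.6, 292.3, 252.9] [0.475  0.0879] res 0.039
[(0.89, [169.6, 201.5, 189.3, 219.9], (array([ 0.65285962, -0.18132143]), np.float64(0.08735590428113937)))]
```

View pics/w9.png

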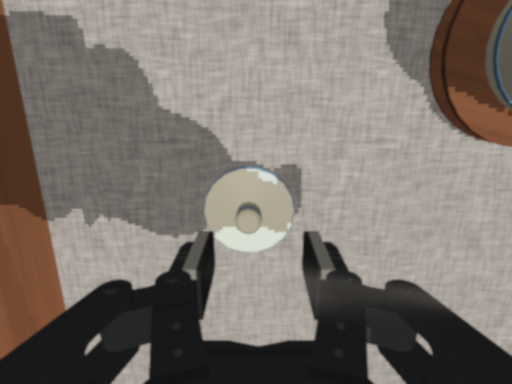

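The small lid's knob is at (249,218), with the fingertips centred near column 260. I'll correct by (-5, +5.7) mm and grip.

drive_tool(
  increments=[
    [[-5,5.7,0],[0,0,0],0.5],
    [[0,0,-8],[0,0,0],0.5],
    [[0,0,-10],[0,0,0],0.5],
    [[0,0,-6],[0,0,0],0.5],
    [[0,0,-1],[0,0,0],0.5],
    [[0,0,0],[0,0,0],0.4],
    [[0,0,0],[0,0,0],0.3],
    [[0,0,0],[0,0,0],0.2],
  ],
)

```text
clock: 34.32
eef_pos: [0.4738, 0.0879, 0.0157]
tool_rot: [0.707, 0.707, 0.0, 0.0]
ft_force: [0.1, -0.2, -0.6]
grip_width: 0.0174
grasp_force: 0.0
```

drive_tool(
  increments=[
    [[0,0,0],[0,0,0],0.1],
    [[0,0,0],[0,0,0],0],
    [[0,0,0],[0,0,0],0],
    [[0,0,0],[0,0,0],0],
    [[0,0,0],[0,0,0],0],
  ],
)

```text
clock: 34.73
eef_pos: [0.474, 0.0879, 0.016]
tool_rot: [0.707, 0.707, 0.0, 0.0]
ft_force: [0.6, 0.3, 3.5]
grip_width: 0.0108
grasp_force: 58.8
```

drive_tool(
  increments=[
    [[0,0,8],[0,0,0],0],
    [[0,0,20],[0,0,0],0],
    [[0,0,30],[0,0,0],0],
    [[0,-5,35],[0,0,0],0],
    [[5,-12,30],[0,0,0],0],
    [[10,-20,15],[0,0,0],0],
    [[20,-30,0],[0,0,0],0],
    [[22,-35,0],[0,0,0],0],
  ],
)

```text
clock: 35.4
eef_pos: [0.5315, -0.0139, 0.1562]
tool_rot: [0.706, 0.708, 0.001, 0.001]
ft_force: [1.7, -0.3, -1.4]
grip_width: 0.0107
grasp_force: 58.6
```

drive_tool(
  increments=[
    [[22,-35,0],[0,0,0],0],
    [[22,-35,0],[0,0,0],0],
    [[22,-33,0],[0,0,0],0],
    [[22,-30,0],[0,0,0],0],
    [[18,-20,0],[0,0,0],0],
    [[10,-10,0],[0,0,0],0],
    [[3,-4,0],[0,0,0],0],
    [[0,0,0],[0,0,0],0],
  ],
)

```text
clock: 36.07
eef_pos: [0.6494, -0.182, 0.1529]
tool_rot: [0.708, 0.707, -0.0, -0.001]
ft_force: [0.3, 1.0, -0.4]
grip_width: 0.0107
grasp_force: 58.7
```

drive_tool(
  increments=[
    [[0,0,0],[0,0,0],0],
    [[0,0,0],[0,0,0],0],
  ],
)

```text
clock: 36.23
eef_pos: [0.6487, -0.1798, 0.1538]
tool_rot: [0.707, 0.708, -0.0, -0.001]
ft_force: [0.2, 0.1, -0.6]
grip_width: 0.0104
grasp_force: 58.7
```

```bash
python3 w.py w10 small_cup:.65:-.18:-10:.036
```

```text
t 36.23 tcp [ 0.6487 -0.1798  0.1538] y 0.1 z [-0.001  0.001 -1.   ] q [-0.27  0.63  0.4   1.34  0.    1.3 ] w 0.0104 f [ 0.2  0.1 -0.6] gf 58.7
small_cup 0.58 [223.9, 154.3, 303.5, 202.7] [ 0.6505 -0.1785] res 1.459
```

View pics/w10.png

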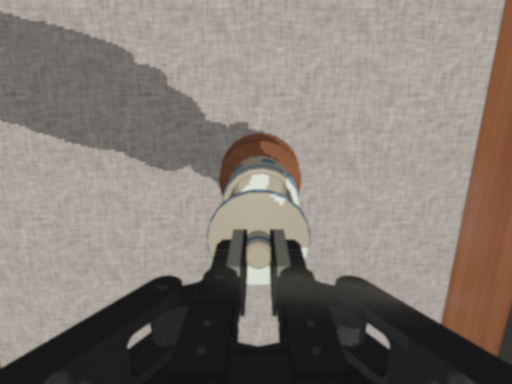

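The lid is level and centred over the cup (columns 258 and 261). I'll lower it.

drive_tool(
  increments=[
    [[0.7,-0.5,-5],[0,0,0],0],
    [[0,0,-10],[0,0,0],0],
    [[0,0,-10],[0,0,0],0],
    [[0,0,-8],[0,0,0],0],
    [[0,0,-5],[0,0,0],0],
    [[0,0,-4],[0,0,0],0],
    [[0,0,0],[0,0,0],0],
    [[0,0,0],[0,0,0],0],
  ],
)

```text
clock: 37.0
eef_pos: [0.6501, -0.1816, 0.1112]
tool_rot: [0.707, 0.707, -0.0, -0.0]
ft_force: [0.8, -0.2, -1.1]
grip_width: 0.0108
grasp_force: 58.7
```

drive_tool(
  increments=[
    [[0,0,-2],[0,0,0],0],
    [[0,0,-2],[0,0,0],0],
    [[0,0,-1],[0,0,0],0],
    [[0,0,0],[0,0,0],0],
    [[0,0,0],[0,0,0],0],
  ],
)

```text
clock: 37.42
eef_pos: [0.6502, -0.1816, 0.1067]
tool_rot: [0.707, 0.707, 0.0, 0.0]
ft_force: [0.5, 0.3, -0.7]
grip_width: 0.0106
grasp_force: 58.7
```

drive_tool(
  increments=[
    [[0,0,-1],[0,0,0],0],
    [[0,0,-1],[0,0,0],0],
    [[0,0,0],[0,0,0],0],
  ],
)

```text
clock: 37.67
eef_pos: [0.6501, -0.1816, 0.1044]
tool_rot: [0.707, 0.707, -0.0, -0.0]
ft_force: [0.2, 0.0, -0.8]
grip_width: 0.0106
grasp_force: 58.7
```

drive_tool(
  increments=[
    [[0,0.6,-1],[0,0,0],0],
    [[0,0,-0.7],[0,0,0],0],
    [[0,0,0],[0,0,0],0],
  ],
)

```text
clock: 37.92
eef_pos: [0.6501, -0.1809, 0.1027]
tool_rot: [0.707, 0.707, -0.0, -0.0]
ft_force: [1.0, -0.2, -0.4]
grip_width: 0.0111
grasp_force: 58.7
```

drive_tool(
  increments=[
    [[0,0,-0.7],[0,0,0],0],
    [[0,0,0],[0,0,0],0],
  ],
)

```text
clock: 38.08
eef_pos: [0.6503, -0.181, 0.1021]
tool_rot: [0.707, 0.707, 0.0, -0.0]
ft_force: [-0.2, 0.2, -0.7]
grip_width: 0.0106
grasp_force: 58.7
```

drive_tool(
  increments=[
    [[0,0,-0.5],[0,0,0],0],
    [[0,0,0],[0,0,0],0],
  ],
)

```text
clock: 38.25
eef_pos: [0.6503, -0.181, 0.1021]
tool_rot: [0.707, 0.707, 0.0, 0.0]
ft_force: [-1.1, 0.9, 1.7]
grip_width: 0.0108
grasp_force: 58.8
```

Contact at the expected height, so I'll release, retreat and check.

drive_tool(
  increments=[
    [[0,0,0],[0,0,0],0.25],
    [[0,0,0],[0,0,0],0.4],
    [[0,0,0],[0,0,0],0.5],
    [[0,0,5],[0,0,0],0.5],
    [[0,0,20],[0,0,0],0.5],
    [[0,0,35],[0,0,0],0.5],
    [[0,5,35],[0,0,0],0.5],
    [[-20,10,30],[0,0,0],0.5],
  ],
)

```text
clock: 38.92
eef_pos: [0.6324, -0.1667, 0.228]
tool_rot: [0.707, 0.707, 0.001, 0.001]
ft_force: [-0.3, 0.4, 0.7]
grip_width: 0.0431
grasp_force: 0.0
```

drive_tool(
  increments=[
    [[-30,20,0],[0,0,0],0.5],
    [[-35,30,0],[0,0,0],0.5],
    [[-35,30,0],[0,0,0],0.5],
    [[-30,30,0],[0,0,0],0.5],
    [[-10,20,0],[0,0,0],0.5],
    [[0,0,0],[0,0,0],0.5],
    [[0,0,0],[0,0,0],0.5],
    [[0,0,0],[0,0,0],0.5],
  ],
)

```text
clock: 39.58
eef_pos: [0.4983, -0.0426, 0.2274]
tool_rot: [0.707, 0.707, 0.0, 0.001]
ft_force: [0.8, 0.1, -0.4]
grip_width: 0.0425
grasp_force: 0.0
```

Run:
```python
from fit import *
a=[]
for n in ['scene','side']:
    p=camera(n);r=[]
    for P in ([.619,.175,.09],[.65,-.18,.07]):
        c=proj(p,P)[0].astype(int);r.append(cv2.resize(p['image'][max(0,c[1]-35):c[1]+35,c[0]-45:c[0]+45,::-1],(380,296),interpolation=3))
    a.append(np.hstack(r))
cv2.imwrite('pics/fin.png',np.vstack(a))
```

```text
(no output)
```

View pics/fin.png

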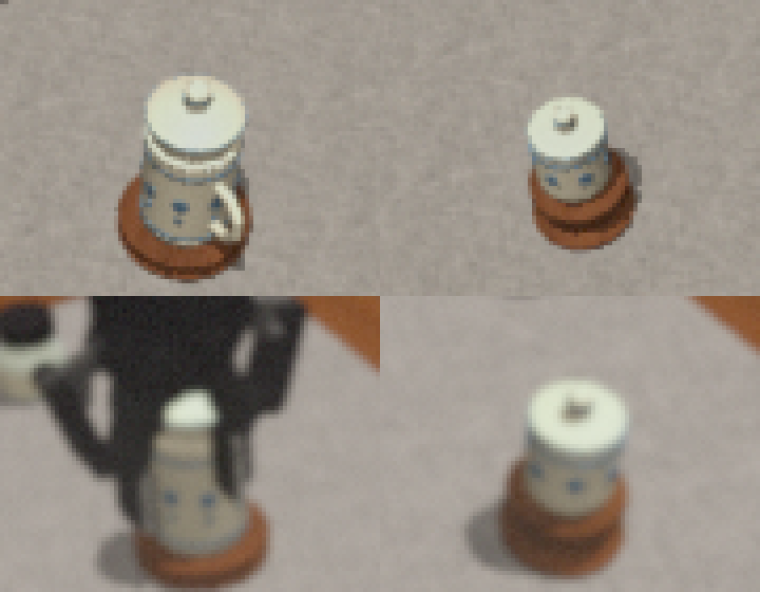

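Both stacks are complete and level in the scene and side views, so I'll hand in.

```bash
python3 -c "
from workcell import job_done
print(job_done())"
```

```text
the job is handed in; nothing more can be done
None
```

The job is handed in (no verdict was returned): mug, infuser and larger lid are stacked on the larger stand, and the cup and smaller lid on the smaller one. All looked level and let go in the final pictures, and I never moved any bystander.

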